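# Start the right tube mixer by its roller-lever switch

### The arm

A 7-joint arm with a two-finger parallel gripper is mounted at the origin on the work surface. World frame = base frame: x ahead of the robot, y to its left, z up, the work surface at z = 0. Lengths are in m, angles in rad, forces in N, time in s.
With the tool pointing down it reaches from about 0.4 to 0.875 m from the base axis. Payload 19.3 kg.
Tool frame: the origin (TCP) lies between the finger pads; the fingertips stand 17 mm ahead of it and the grasp point (between the pads) lies 2 mm behind it (bot.finger_overhang is the distance from the TCP to the fingertips, in m); z points along the fingers, y is the line along which they close (so a half turn about z gives the same grasp; the last joint's range is limited). The gripper opens to 85 mm and grips with 20 to 120 N. Pads are 22 mm wide; open, the fingers measure 114 mm over their backs; the gripper's body (76 mm by 85 mm) begins 54 mm behind the grasp point. The pads swing forward as they close: fully open they stand 13 mm farther back than shut.
Start: joints at [-1.34, 0.521, -0.036, 1.599, 0.021, 1.021, -0.113], TCP at [0.185, 0.597, 0.248] pointing down, gripper open.
Joint ranges: [-2.91, 2.91], [-0.3, 2.13], [-1.5, 1.42], [0.17, 2.43], [-1.26, 4.41], [0.16, 1.93], [-2.52, 2.52]. Speed limits (rad/s): [1.89, 1.89, 2.39, 2.39, 3.01, 3.01, 3.01].

### API

Orientations are given as [roll, pitch, yaw] about the fixed x, y, z axes, in that order (R = Rz(yaw) Ry(pitch) Rx(roll)).
In Python, from workcell import observe, grab_frame, bot gives the robot as it stands.
- The arm moves only by the shell command python3 -m crank 'ROWS' [FORCE]. ROWS is a JSON object of lists of equal length, an entry for each row: "linear": the shift along the world's x, y, z each as a share of 0.25 m, from -1 to 1, a list of three; "delta_rot": the turn, a rotation vector about the world's x, y, z each as a share of 30 degrees, from -1 to 1, a list of three; "fingers": the opening, from -1 (shut) to 1 (fully open). In form: {"linear": [[dx, dy, dz], ...], "delta_rot": [[rx, ry, rz], ...], "fingers": [fingers, ...]}. A call has 1 to 5 rows; each row is the pose to reach, as a shift and turn from the pose commanded when the call began; what a row does not reach only later rows make up. A row lasts 1/10 s, in which the tool goes at most 50 mm and 8.59 degrees, less where a joint would pass 70% of its speed; a pose out of reach is approached as far as the arm can. A call with a number of a shift or a turn outside -1 to 1 is refused whole. A call with a gripper value outside its range is refused whole. The fingers move at their own pace and stop on an object; FORCE is the grip in N (left out, the last holds). Time passes only in rows, so rows that repeat a pose let the fingers close. It gives the time, the measured TCP pose, the force, the opening and the grip force at its end, in the units of the state.
- observe(): the state, without advancing time (a new reading comes with each control period).
- grab_frame(name): name is "side" or "top"; returns a dict with "image" (400x640x3 uint8, red, green, blue), "mtx" (3x3 intrinsics, pixels), "k1" (the pictures are not rectified: a ray, as slopes to the right and down, at radius r is drawn at 1 + k1 r^2 times it, then the intrinsics apply), "xyz" and "orientation" of the camera in the world. Camera axes: x right, y down, z forward; pixel columns grow to the right and rows downward; lengths in m; the calibration is good to about 2 mm. A picture is of the moment at which its call begins. There is no depth.
- bot.job_done(): hands the job in; it is judged then, once.
The state is a dict: "clock": time; "qpos": joint angles; "qd": joint speeds; "joint_efforts": joint torques, N m; "position": TCP position; "tool_rot": TCP orientation; "force": force on the tool from outside, world axes, zero at the start; "moment": the same for the moment, N m; "grip_width": finger opening in m; "finger_force": force on a finger pad.
Only numpy, scipy, OpenCV 4.12 (cv2) and the standard library are available. Lean on these libraries where they do the work, as an engineer would, in place of code of your own. Each camera call takes 0.05 s, during which the arm holds its last target. There are 200 camera calls.

### The job

Two identical tube mixers stand on the bench, each started by the limit switch with a red roller arm on its front. Start the mixer that holds the yellow rack: push its roller arm over sideways, the way the green arrow points (to the left as seen from the robot), well past half-way so that the switch trips, keep it there for a moment, then let it spring back upright. Do not work the other mixer's switch, and do not shift or tip either rack.

Things in the scene. Friction and masses are not known exactly. Their poses are not given: they have to be found in the camera images.
- roller_a (a point): Centre of the red roller to push, on the mixer with the yellow rack. Roller 18 mm across, 12 mm wide, atop a 4 x 10 mm steel arm, 65 mm from pivot to roller centre. The frame turns with the arm; at rest z is up, y is the level direction in which to push, x (pivot axis) points back over the mixer. At rest the roller centre is 175 mm above the table, the pivot straight below it at 110 mm.
- mixer_a: The mixer with the yellow rack: fixed cream box 210 mm (x) by 130 mm (y), origin at the centre of its underside, front at -x. The roller stands at x = -94 mm, y = 0. Console under it: top at 65 mm. Grey switch head behind the arm, 34 x 36 mm: top at 125 mm. Beside the roller (60 mm each way) nothing else is above 65 mm. Mixer B is the same.
- lever_a (a joint): Roller-lever switch of mixer A (with the yellow rack): swing of its arm in rad. 0 = upright at rest on its stop; grows as the roller goes towards the mixer's +y (as the green arrow on the console points; left seen from the robot). Trips at 0.5, end stop at 1.1; cannot go the other way. A spring returns it to 0 when let go; about 3 N at the roller holds it at 0.8.
- lever_b (a joint): Roller-lever switch of mixer B (with the blue rack): swing of its arm in rad. 0 = upright at rest on its stop; grows as the roller goes towards the mixer's +y (as the green arrow on the console points; left seen from the robot). Trips at 0.5, end stop at 1.1; cannot go the other way. A spring returns it to 0 when let go; about 3 N at the roller holds it at 0.8. It must be left alone.
- rack_yellow: Yellow tube rack, loose, 74 mm (x) by 106 mm (y) by 55 mm high, with capped tubes standing to 88 mm above its underside; origin at the centre of its underside. It sits on mixer A, 40 mm behind the mixer's centre, underside 30 mm above the table; mass about 0.3 kg. Tubes with red caps.
- rack_blue: Blue tube rack, loose, 74 mm (x) by 106 mm (y) by 55 mm high, with capped tubes standing to 88 mm above its underside; origin at the centre of its underside. It sits on mixer B, 40 mm behind the mixer's centre, underside 30 mm above the table; mass about 0.3 kg. Tubes with white caps.
There are look-alikes about, which are no part of the job. What is shaped like the part that bears lever_b but orange or pink is not meant.

How it is judged:
By the outcome, as a careful person would: the job done as asked, in the order asked, and still so for the second after the job is handed in, with the robot touching nothing.
It also fails if it takes over 29 s, if anything falls off the work surface, if the arm or the gripper's body presses on something with over 40 N, if the wrist force passes 120 N, or if a joint passes its speed limit or range.

## Working session

There is one attempt and no reset: what is moved stays moved. The work goes in short steps, Python scripts to look and compute and a shell command to move; the robot and the scene stay as the last step left them, time stands still between calls to the robot, and variables do not carry over. Pictures are saved under pics/ and viewed, at most 10 in all, crops included, and the job is handed in when it is done.

```bash
mkdir -p pics
cat > h.py <<'E'
import cv2,numpy as np,json
from workcell import observe,grab_frame,bot
from scipy.spatial.transform import Rotation as R
def snap(n,f):
    d=grab_frame(n); cv2.imwrite('pics/'+f,cv2.cvtColor(d['image'],cv2.COLOR_RGB2BGR)); np.save('pics/'+f+'.npy',d,allow_pickle=True); return d
def ray(d,u,v):
    K=np.array(d['mtx']); k=d['k1']
    p=cv2.undistortPoints(np.array([[[u,v]]],float),K,np.array([k,0,0,0.]))[0,0]
    o=np.array(d['orientation']); M=o if o.shape==(3,3) else R.from_euler('xyz',o).as_matrix()
    return np.array(d['xyz']),M@np.array([p[0],p[1],1])
def onz(d,u,v,z):
    c,r=ray(d,u,v); return c+r*(z-c[2])/r[2]
E
python3 - <<'E'
from h import *
for n in('side','top'):
    d=snap(n,n+'1.png'); print(n,d['mtx'],d['k1'],d['xyz'],d['orientation'])
print(observe())
E
```

```text
side [[393.00892061   0.         318.90864467]
 [  0.         393.00892061 198.79773304]
 [  0.           0.           1.        ]] -0.019244928383468723 [ 0.43313    -0.84689344  0.79568012] [-2.24688373  0.00840603 -0.06130746]
top [[368.42572916   0.         321.69936671]
 [  0.         368.42572916 205.15597418]
 [  0.           0.           1.        ]] -0.062096959831402246 [ 0.39765684 -0.02327116  0.9253007 ] [-3.02667226 -0.03573818 -1.5650281 ]
{'clock': 0.1, 'qpos': array([-1.34016135,  0.52194425, -0.03633171,  1.59994293,  0.02120382,
        1.02109664, -0.11284689]), 'qd': array([-0.00064827, -0.00072688,  0.00043428, -0.00229696,  0.00125263,
        0.00028316,  0.00156418]), 'joint_efforts': array([ 3.10515636e-03, -9.28478980e+01,  1.98412724e+00, -3.70542240e+01,
        1.82199210e-02,  5.02803698e-03, -1.13899921e-05]), 'position': array([0.18514494, 0.59665348, 0.24779245]), 'tool_rot': array([-3.14058910e+00,  7.12693076e-05,  2.84070540e+00]), 'force': array([ 0.2207862 ,  0.49331404, -0.7095117 ]), 'moment': array([ 0.00292855, -0.00150646,  0.04194364]), 'finger_force': 0.0, 'grip_width': 0.08534368740240367}
```

View pics/side1.png

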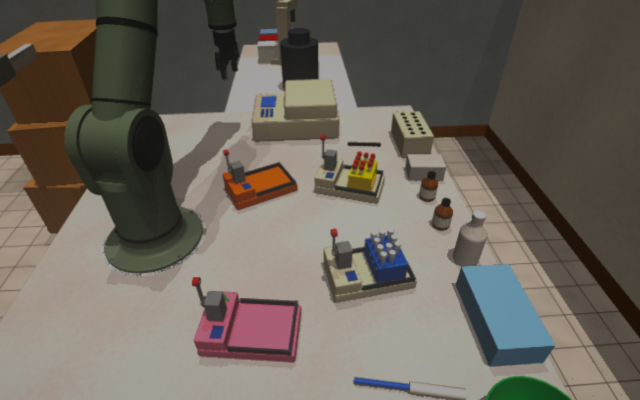

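View pics/top1.png

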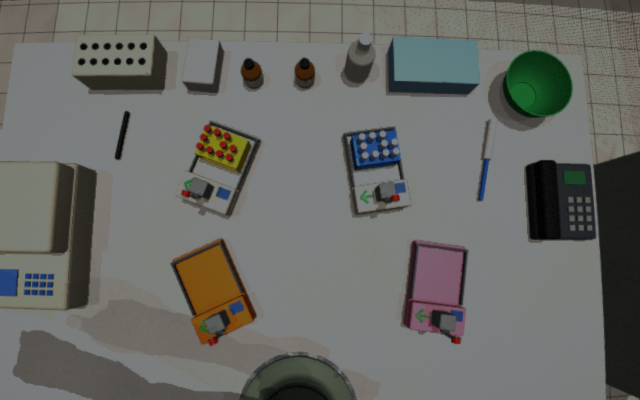

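The yellow-rack mixer is on the left in the top view, with its roller at about (185,193). In the side view the roller is at about (323,137). I'll triangulate it and get the mixer's yaw.

Run:
```python
from h import *
D={n:np.load(f'pics/{n}1.png.npy',allow_pickle=True).item() for n in('side','top')}
def blobs(n,box):
    im=D[n]['image'];h=cv2.cvtColor(im,cv2.COLOR_RGB2HSV);x0,y0,x1,y1=box
    m=(((h[...,0]<6)|(h[...,0]>174))&(h[...,1]>170)&(h[...,2]>90)).astype(np.uint8)
    k=np.zeros_like(m);k[y0:y1,x0:x1]=1
    _,_,s,c=cv2.connectedComponentsWithStats(m*k);print(n,s[1:].tolist(),c[1:].round(1).tolist());return s,c
s,c=blobs('side',(312,128,335,148));ps=c[1+np.argmax(s[1:,4])]
s,c=blobs('top',(175,183,195,203));pt=c[1+np.argmax(s[1:,4])]
a,u=ray(D['side'],*ps);b,w=ray(D['top'],*pt)
t=np.linalg.lstsq(np.c_[u,-w],b-a,rcond=None)[0];print('roller',a+t[0]*u,b+t[1]*w)
print(onz(D['side'],*ps,.175),onz(D['top'],*pt,.175))
h=cv2.cvtColor(D['top']['image'],cv2.COLOR_RGB2HSV)
m=((h[...,0]>22)&(h[...,0]<34)&(h[...,1]>180)&(h[...,2]>80)).astype(np.uint8)
m[:,300:]=0;m[:100]=0;m[230:]=0
cs=max(cv2.findContours(m,0,2)[0],key=cv2.contourArea);print(cv2.minAreaRect(cs))
for n,(x0,y0,x1,y1) in(('top',(150,105,280,235)),('side',(290,110,410,220))):
    cv2.imwrite(f'pics/{n}c.png',cv2.resize(cv2.cvtColor(D[n]['image'][y0:y1,x0:x1],cv2.COLOR_RGB2BGR),None,fx=4.5,fy=4.5,interpolation=2))
```

```text
side [[321, 135, 4, 4, 14]] [[322.3, 136.4]]
top [[182, 191, 7, 6, 30]] [[185.0, 193.0]]
roller [0.50454862 0.22895209 0.18049356] [0.50594992 0.22898126 0.18070725]
[0.50518638 0.2385593  0.175     ] [0.50677998 0.23091475 0.175     ]
((220.920654296875, 147.83143615722656), (44.74861145019531, 32.479434967041016), 19.79887580871582)
```

View pics/topc.png

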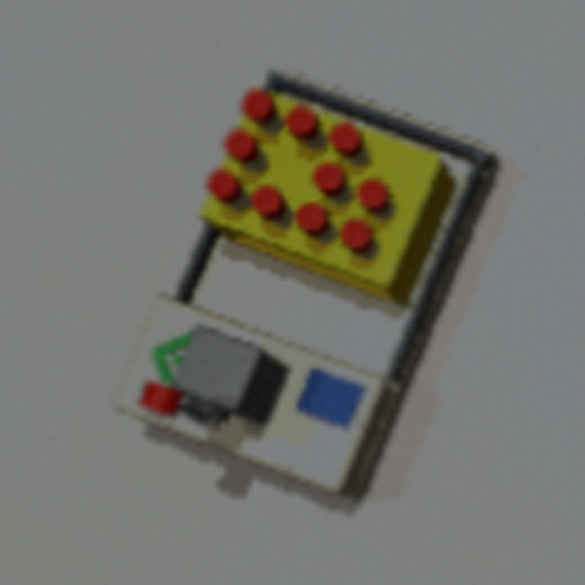

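The crop shows the console top with corners at (117,408), (163,293), (393,383) and (342,492). The roller is at (160,397), and the arrow points left. I'll get the yaw from these corners.

Run:
```python
from h import *
d=np.load('pics/top1.png.npy',allow_pickle=True).item()
P=[onz(d,150+u/4.5,105+v/4.5,.065)[:2] for u,v in((117,408),(163,293),(393,383),(342,492))]
fl,bl,br,fr=P
for n,a,b in(('front',fr,fl),('back',br,bl),('left',fl,bl),('right',fr,br)):
    e=b-a;print(n,np.linalg.norm(e).round(4),np.degrees(np.arctan2(e[1],e[0])).round(1))
print(np.round(P,4),'front mid',(fl+fr)/2)
```

```text
front 0.1267 70.2
back 0.1314 69.2
left 0.0648 -18.9
right 0.0625 -23.2
[[0.5162 0.2891]
 [0.5776 0.2681]
 [0.5309 0.1453]
 [0.4734 0.1699]] front mid [0.49484089 0.22949708]
```

Mixer yaw is about -20°, so its +y (the push direction) is (0.347, 0.938). The roller is at about (0.506, 0.230), and the tool's closing line already lies within 3° of the push direction. I'll shut the fingers and go high to the right of the roller.

```bash
python3 -c "
from workcell import bot;print(bot.finger_overhang)"
python3 -m crank '{"linear":[[0,0,0.2],[0.12,-0.16,0.24],[0.24,-0.32,0.24],[0.36,-0.48,0.24],[0.4,-0.56,0.24]],"delta_rot":[[0,0,0],[0,0,-0.1],[0,0,-0.1],[0,0,-0.1],[0,0,-0.1]],"fingers":[-1,-1,-1,-1,-1]}' 20
python3 -m crank '{"linear":[[0.12,-0.16,0],[0.24,-0.32,0],[0.36,-0.48,0],[0.4,-0.56,0],[0.4,-0.56,0]],"delta_rot":[[0,0,0],[0,0,0],[0,0,0],[0,0,0],[0,0,0]],"fingers":[-1,-1,-1,-1,-1]}'
```

```text
0.017
clock: 0.6
position: [0.2881, 0.4534, 0.3084]
tool_rot: [-3.141, 0.001, 2.784]
force: [-0.1, 0.6, 0.6]
grip_width: 0.0125
finger_force: 0.0
clock: 1.1
position: [0.3869, 0.3138, 0.3083]
tool_rot: [-3.141, 0.001, 2.783]
force: [-0.3, 0.4, -0.0]
grip_width: 0.0002
finger_force: 0.0
```

```bash
python3 -m crank '{"linear":[[0.12,-0.16,0],[0.24,-0.32,0],[0.36,-0.48,0],[0.4,-0.55,0],[0.4,-0.55,0]],"delta_rot":[[0,0,0],[0,0,0],[0,0,0],[0,0,0],[0,0,0]],"fingers":[-1,-1,-1,-1,-1]}'
python3 -m crank '{"linear":[[0,0,-0.18],[0,0,-0.34],[0,0,-0.48],[0,0,-0.53],[0,0,-0.53]],"delta_rot":[[0,0,0],[0,0,0],[0,0,0],[0,0,0],[0,0,0]],"fingers":[-1,-1,-1,-1,-1]}'
python3 - <<'E'
from h import *
d=snap('side','side2.png');e=snap('top','top2.png')
a=d['image'][90:220,260:400];b=e['image'][100:240,140:280]
f=lambda i:cv2.resize(cv2.cvtColor(i,cv2.COLOR_RGB2BGR),(400,400*i.shape[0]//i.shape[1]),interpolation=2)
a,b=f(a),f(b);cv2.imwrite('pics/c2.png',np.hstack([a,b[:a.shape[0]]]))
E
```

```text
clock: 1.6
position: [0.4863, 0.1772, 0.308]
tool_rot: [-3.141, 0.0, 2.785]
force: [-0.1, 0.5, -0.1]
grip_width: 0.0002
finger_force: 0.0
clock: 2.1
position: [0.4843, 0.1802, 0.1748]
tool_rot: [-3.14, -0.002, 2.79]
force: [0.2, 0.1, 1.2]
grip_width: 0.0002
finger_force: 0.0
```

View pics/c2.png

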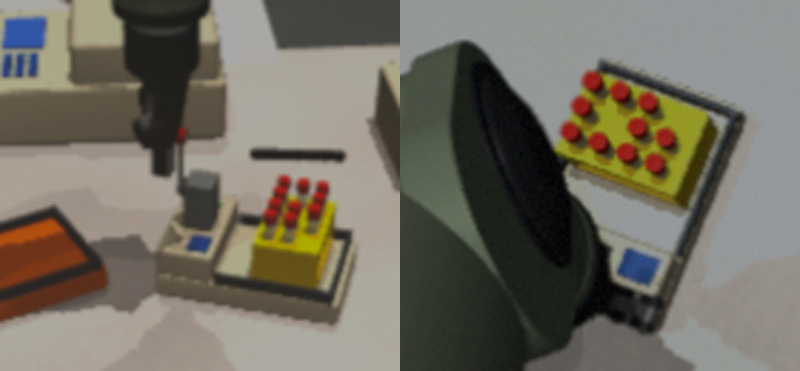

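The finger stands right of the roller, and the tip is below the roller's centre height. It is about 3 mm off in mixer x, which the 22 mm finger width covers. I'll push in steps, watching the force.

```bash
python3 -m crank '{"linear":[[0.018,0.038,0],[0.036,0.076,0],[0.05,0.113,0],[0.064,0.15,0],[0.078,0.188,0]],"delta_rot":[[0,0,0],[0,0,0],[0,0,0],[0,0,0],[0,0,0]],"fingers":[-1,-1,-1,-1,-1]}'
python3 - <<'E'
from h import *
print(observe()['force'])
d=snap('side','side3.png');a=d['image'][90:220,260:400]
cv2.imwrite('pics/c3.png',cv2.resize(cv2.cvtColor(a,cv2.COLOR_RGB2BGR),None,fx=4,fy=4,interpolation=2))
E
```

```text
clock: 2.7
position: [0.5049, 0.2273, 0.1758]
tool_rot: [-3.141, -0.0, 2.789]
force: [-0.3, -2.2, -1.5]
grip_width: -0.0002
finger_force: 1.1
[-0.25245723 -2.15844277 -1.46975976]
```

View pics/c3.png

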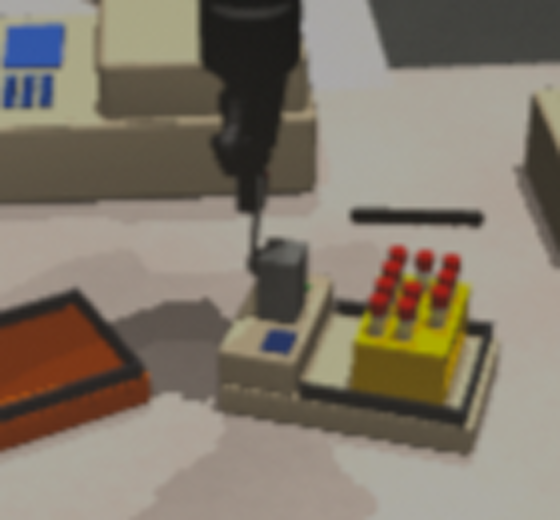

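The finger is in line with the roller arm and in contact at 2.2 N. I'll push about 26 mm further and hold.

```bash
python3 -m crank '{"linear":[[0.01,0.03,0],[0.02,0.06,0],[0.03,0.08,0],[0.036,0.098,0],[0.036,0.098,0]],"delta_rot":[[0,0,0],[0,0,0],[0,0,0],[0,0,0],[0,0,0]],"fingers":[-1,-1,-1,-1,-1]}'
python3 - <<'E'
from h import *
print(observe()['force'],observe()['position'])
d=snap('side','side4.png');a=d['image'][90:190,280:400]
cv2.imwrite('pics/c4.png',cv2.resize(cv2.cvtColor(a,cv2.COLOR_RGB2BGR),None,fx=5,fy=5,interpolation=2))
E
```

```text
clock: 3.25
position: [0.5139, 0.2515, 0.1758]
tool_rot: [3.141, 0.0, 2.789]
force: [-0.5, -1.8, 1.8]
grip_width: 0.0
finger_force: 1.1
[-0.54002228 -1.76500946  1.81744895] [0.51389727 0.25148933 0.17578665]
```

View pics/c4.png

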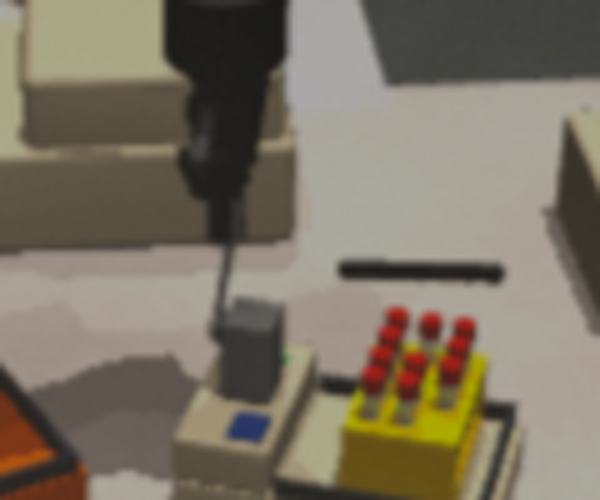

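The arm leans left behind the finger; its visible part runs from the pivot at about (218,330) to (238,240) in the crop. I'll compute the swing by casting those rays onto the swing plane.

Run:
```python
from h import *
d=np.load('pics/side4.png.npy',allow_pickle=True).item()
n=np.array([.938,-.347,0]);y=np.array([.347,.938,0]);p0=np.array([.506,.230,.175])
for u,v in((280+218/5,90+330/5),(280+228/5,90+285/5),(280+238/5,90+240/5),(322.3,136.4)):
    c,r=ray(d,u,v);q=c+r*((p0-c)@n)/(r@n);print(((q-p0)@y).round(4),q[2].round(4))
```

```text
0.0095 0.1016
0.033 0.122
0.0566 0.1426
-0.0047 0.1823
```

The swing is about 0.85 rad, which agrees with the force and travel. I'll hold it, then retreat along the same line and lift.

```bash
python3 -m crank '{"linear":[[0.004,0.01,0],[0.004,0.01,0],[0.004,0.01,0],[0.004,0.01,0],[0.004,0.01,0]],"delta_rot":[[0,0,0],[0,0,0],[0,0,0],[0,0,0],[0,0,0]],"fingers":[-1,-1,-1,-1,-1]}'
python3 -m crank '{"linear":[[-0.022,-0.06,0],[-0.044,-0.12,0],[-0.066,-0.18,0],[-0.088,-0.24,0],[-0.11,-0.3,0]],"delta_rot":[[0,0,0],[0,0,0],[0,0,0],[0,0,0],[0,0,0]],"fingers":[-1,-1,-1,-1,-1]}'
python3 -m crank '{"linear":[[-0.02,-0.05,0],[-0.02,-0.05,0.1],[-0.02,-0.05,0.25],[-0.02,-0.05,0.4],[-0.02,-0.05,0.5]],"delta_rot":[[0,0,0],[0,0,0],[0,0,0],[0,0,0],[0,0,0]],"fingers":[-1,-1,-1,-1,-1]}'
python3 -m crank '{"linear":[[-0.1,0,0.1],[-0.25,0,0.1],[-0.35,0,0.1],[-0.4,0,0.1],[-0.4,0,0.1]],"delta_rot":[[0,0,0],[0,0,0],[0,0,0],[0,0,0],[0,0,0]],"fingers":[-1,-1,-1,-1,-1]}'
python3 - <<'E'
from h import *
d=snap('side','side5.png');a=d['image'][90:320,220:420]
cv2.imwrite('pics/c5.png',cv2.resize(cv2.cvtColor(a,cv2.COLOR_RGB2BGR),None,fx=2.5,fy=2.5,interpolation=2))
E
```

```text
clock: 3.8
position: [0.5148, 0.2534, 0.1759]
tool_rot: [3.141, 0.0, 2.788]
force: [-0.4, -1.8, 1.3]
grip_width: 0.0002
finger_force: 1.2
clock: 4.3
position: [0.4868, 0.1772, 0.1759]
tool_rot: [3.141, 0.0, 2.788]
force: [1.6, 0.2, 0.2]
grip_width: -0.0002
finger_force: 0.0
clock: 4.8
position: [0.4824, 0.1654, 0.3033]
tool_rot: [3.14, 0.001, 2.788]
force: [0.5, 0.1, 0.1]
grip_width: 0.0002
finger_force: 0.0
clock: 5.3
position: [0.3815, 0.1658, 0.3261]
tool_rot: [3.141, 0.0, 2.789]
force: [0.4, -0.8, -0.6]
grip_width: -0.0001
finger_force: 0.0
```

View pics/c5.png

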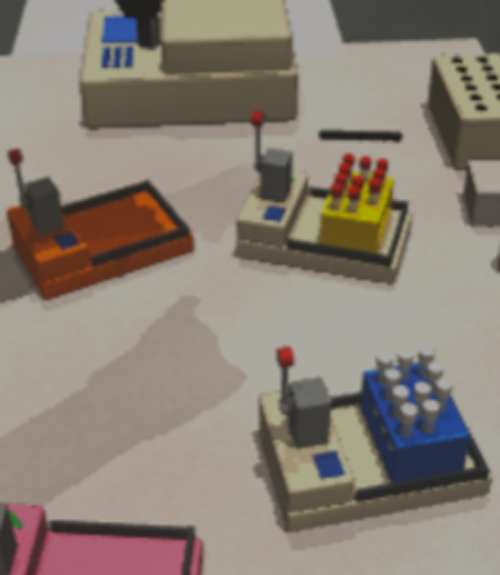

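The roller is upright again at about (258,118) in the crop, which is its original position. Both racks are in place and the robot is clear.

```bash
python3 -c "
from workcell import bot;print(bot.job_done())"
```

```text
the job is handed in; nothing more can be done
None
```

I pushed the yellow-rack mixer's roller arm over to an estimated 0.85 rad (it trips at 0.5), held it about 0.5 s and let it spring back upright; mixer B's switch and both racks were left alone, and the job was handed in at about 5 s.

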